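# Secure the spool rewinder's axle and switch it on

### The job

Get the spool rewinder ready and start it: swing the hinged cap of its axle clamp over the axle tube and press it fully home, then swing the bolt upright into the slot in the cap's ear, and only then flip the big toggle switch in the middle of the control box over to its other position with a gentle push. Leave the two small toggles beside it as they are, do not shove or knock over the other things on the bench, and leave cap, bolt and switch where you put them.

Things in the scene. Friction and masses are not known exactly. Their poses are not given: they have to be found in the camera images.
- winder: Spool rewinder, fixed. Origin on the bench right under the axle clamp; x runs across the axle tube, y along it towards the spool, z up. Horizontal steel tube, 25 mm diameter, axis at z 90 mm. Clamp block round it 48 mm in x, 30 mm in y, its lower half topping out at the tube axis. Aluminium base plate 12 mm thick, x -70 to 70, y -35 to 265 mm.
- spool (a point): Centre of the black and blue spool on the tube, at winder y 160, z 90 mm. 160 mm diameter, 62 mm wide, so its top is at z 170 mm and its near face at y 129 mm (a 40 mm collar reaches to y 117).
- cap_hinge (a point): Middle of the cap's hinge axis (parallel to the winder's y), at winder x 26, y 0, z 90 mm.
- cap_top (a point): Point on the cap's flat outer face (its top when closed), 45 mm from the hinge along the cap, 22 mm off the hinge plane. The aluminium cap is 30 mm wide in y; the flat face runs from 5 to 47 mm from the hinge, then a lower ear 10 mm thick runs on to 67 mm, with a 12 mm slot open at its end.
- cap (a joint): Cap's angle, rad: 0 = closed down over the tube (cap reaches from the hinge to winder -x), 1.57 = upright, 2.1 = leaning back to winder +x. Starts open at 1.7 to 2.05. Stiff hinge (0.06 Nm friction, 1 to 2 N at the ear), stays where it is left. Pushing its outer face to winder -x, then down, closes it.
- bolt_pivot (a point): Middle of the swing bolt's pivot axis (parallel to the winder's y), at winder x -34, y 0, z 65 mm, between two lugs that reach up to z 75 mm and out to x -44 mm.
- bolt_nut (a point): Centre of the round nut on the swing bolt, 44 mm from the pivot along the bolt. Nut 20 mm diameter, 14 mm thick; the 8 mm rod ends 59 mm from the pivot. Upright in the slot, the nut sits just above the ear (ear top at z 100, ear end at winder x -41, nut from z 102 to 116 and out to x -44 mm).
- bolt (a joint): Swing bolt's angle, rad: 0 = upright at its stop, in the slot; grows as it leans out to winder -x (1.15 = outer stop). Starts at 0.75 to 1.1. Stiff pivot (0.035 Nm of friction, about 1 N at the nut), stays wherever it is left; a push on its outer end towards winder +x stands it up.
- control_box: Grey control box fixed to the bench, 120 x 200 x 70 mm (x, y, z). Origin on the bench under its centre; its x is the direction in which the toggles throw. On its flat top (z 70 mm) three steel toggles stand in a row along y: the big one in the middle, small ones at y +50 and -50 mm.
- main_switch_tip (a point): Centre of the 13 mm ball at the end of the big toggle (45 mm from its pivot, which is in the middle of the box's top, box x 0, y 0, z 70 mm; stem 8 mm thick).
- main_switch (a joint): Big toggle, rad: 0 = off, leaning 0.45 rad from vertical to box -x (its start); 0.9 = on, leaning 0.45 rad to box +x. Over-centre spring: it takes about 3 N at the ball to start it towards box +x, less as it rises, and past upright (0.45) it snaps over by itself to its stop.
- small_a (a joint): Small toggle (27 mm long, 8 mm ball) at box y +50 mm; it starts and must stay leaning to box +x (0); 0.9 = flipped over to box -x.
- small_b (a joint): Small toggle (27 mm long, 8 mm ball) at box y -50 mm; it starts and must stay leaning to box -x (0); 0.9 = flipped over to box +x.
- toy_car: Blue printed toy car, 120 mm long, 65 mm tall, loose; origin under its centre. Bystander.
- marker: Black marker with a white cap, 130 mm long, 13 mm thick, loose, lying between clamp and box. Bystander.
- tape: Small roll of brown tape, 48 mm diameter, 18 mm high, loose, between clamp and box. Bystander.
- bottle: Water bottle with a red cap, 64 mm diameter, 200 mm tall, loose, standing; origin under its centre. Bystander.
- parts_tray: Grey divided tray 90 x 130 x 35 mm, loose; origin under its centre. Bystander.
- driver: Screwdriver lying on the bench near the robot, loose. Bystander.
- pliers: Pliers with black handles, about 140 mm long, 12 mm thick, lying on the bench beyond the control box's -y side, loose. Bystander.

How it is judged (in metres and radians):
On the way, in this order (a step that is already met when the one before it is completed fails the run):
1. the cap is fully home over the tube (value of joint cap below 0.08 rad), for 0.2 s.
2. the bolt stands upright in the slot of the closed cap (value of joint cap below 0.08 rad and value of joint bolt below 0.1 rad), for 0.2 s.
3. the big toggle is flipped over, with the clamp still secured (all of step 2 and value of joint main_switch above 0.8 rad), for 0.2 s.
At the end, for the whole second after the job is handed in: Cap closed to within 0.08 rad, bolt upright to within 0.10 rad, big toggle over at its on side (above 0.8 rad), both small toggles as they started (below 0.3) (all of step 3 and value of joint each of small_a, small_b below 0.3 rad); the robot touches nothing.
It fails at once if the bolt is upright while the cap is still open (it would block the cap) (value of joint bolt below 0.2 rad and value of joint cap above 0.3 rad).
It fails at once if the big toggle is flipped while the axle is not secured (value of joint main_switch above 0.6 rad and (value of joint cap above 0.2 rad or value of joint bolt above 0.25 rad)).
It fails at once if a small toggle is flipped (value of joint any of small_a, small_b above 0.45 rad).
It fails at once if the big toggle is forced (over 30 N) (contact force between any of the arm, the fingers and main_switch above 30 N).
It fails at once if a loose thing on the bench is shoved more than 40 mm or the bottle tipped (distance of any of toy_car, marker, tape, bottle, parts_tray, driver, pliers from where it was at the start of the episode above 0.04 m or angle between bottle's own z axis and vertical above 0.5 rad).
It also fails if it takes over 59 s, if anything falls off the work surface, if the arm or the gripper's body presses on something with over 40 N, if the wrist force passes 120 N, or if a joint passes its speed limit or range.

### The arm

A 7-joint arm with a two-finger parallel gripper is mounted at the origin on the work surface. World frame = base frame: x ahead of the robot, y to its left, z up, the work surface at z = 0. Lengths are in m, angles in degrees, forces in N, time in s.
With the tool pointing down it reaches from about 0.425 to 0.875 m from the base axis. Payload 4.7 kg.
Tool frame: the origin (TCP) lies on the mounting face of the last link; the fingertips stand 182 mm ahead of it and the grasp point (between the pads) lies 164 mm ahead of it; z points along the fingers, y is the line along which they close (so a half turn about z gives the same grasp; the last joint's range is limited). The gripper opens to 87 mm and grips with 3 to 60 N. Pads are 19 mm wide; open, the fingers measure 117 mm over their backs; the gripper's body (75 mm by 190 mm) begins 51 mm behind the grasp point.
Start: joints at [-74.479, 18.392, -4.016, 83.108, 1.295, 78.541, -3.26], TCP at [0.165, 0.629, 0.405] pointing down, gripper open.
Joint ranges: [-163.93, 163.93], [-17.29, 119.83], [-79.2, 71.16], [3.27, 140.29], [-89.18, 269.18], [5.43, 117.66], [-154.24, 154.24]. Speed limits (degrees/s): [147.25, 147.25, 180, 180, 180, 180, 180].

### API

Orientations are given as [roll, pitch, yaw] about the fixed x, y, z axes, in that order (R = Rz(yaw) Ry(pitch) Rx(roll)).
In Python, from cell import env gives the robot as it stands.
- The arm moves only by the tool servo_tool, never from a script. Its argument "plan" is a list of rows, each an object with "xyz": the shift along the tool's x, y, z in cm, a list of three; "twist": the turn, a rotation vector about the tool's x, y, z in degrees, a list of three; "jaw": the closure, from 0 (fully open) to 1 (shut). In form: [{"xyz": [x, y, z], "twist": [wx, wy, wz], "jaw": jaw}, ...]. A call has 1 to 10 rows; each row is the pose to reach, as a shift and turn from the pose commanded when the call began, along the tool's axes at that moment; what a row does not reach only later rows make up. A row lasts 1/12 s, in which the tool goes at most 41.7 mm and 7.16 degrees, less where a joint would pass 70% of its speed; a pose out of reach is approached as far as the arm can. A call with a gripper value outside its range is refused whole. The fingers move at their own pace and stop on an object; "newtons" is the grip in N (left out, the last holds). Time passes only in rows, so rows that repeat a pose let the fingers close. It gives the time, the measured TCP pose, the force, the opening and the grip force at its end, in the units of the state.
- env.get_obs(): the state, without advancing time (a new reading comes with each control period).
- env.read_camera(name): name is "scene" or "top" or "wrist"; returns a dict with "img" (480x640x3 uint8, red, green, blue), "camera_matrix" (3x3 intrinsics, pixels), "k1" (the pictures are not rectified: a ray, as slopes to the right and down, at radius r is drawn at 1 + k1 r^2 times it, then the intrinsics apply), "R" (3x3) and "t" (3): a world point X has camera coordinates R X + t. Camera axes: x right, y down, z forward; pixel columns grow to the right and rows downward; lengths in m; the calibration is good to about 2 mm. A picture is of the moment at which its call begins. There is no depth.
- env.sign_off(): hands the job in; it is judged then, once.
The state is a dict: "time_s": time; "qpos": joint angles; "joint_velocities": joint speeds; "effort": joint torques, N m; "tool_pos": TCP position; "tool_rot": TCP orientation; "force": force on the tool from outside, world axes, zero at the start; "wrist_torque": the same for the moment, N m; "grip_width": finger opening in m; "grasp_force": force on a finger pad.
Only numpy, scipy, OpenCV 4.12 (cv2) and the standard library are available. Lean on these libraries where they do the work, as an engineer would, in place of code of your own. Each camera call takes 0.05 s, during which the arm holds its last target. There are 200 camera calls.

## Working session

There is one attempt and no reset: what is moved stays moved. The work goes in short steps, Python scripts to look and compute and a tool call to move; the robot and the scene stay as the last step left them, time stands still between calls to the robot, and variables do not carry over. Pictures are saved under pics/ and viewed, at most 10 in all, crops included, and the job is handed in when it is done.

Besides the shell and the picture viewer there is one more tool, called after "Request:" in YAML: its name, and indented under it one key for each argument. servo_tool: Moves the arm, as the interface text tells. Its arguments: {"type":"object","properties":{"plan":{"type":"array","items":{"type":"object","properties":{"xyz":{"type":"array","items":{"type":"number"}},"twist":{"type":"array","items":{"type":"number"}},"jaw":{"type":"number"}}}},"newtons":{"type":"number"}},"required":["plan"]}

```bash
mkdir -p pics; cat > h.py <<'E'
import numpy as np,cv2
from scipy.spatial.transform import Rotation as Ro
from cell import env
def shot(n,f):
    c=env.read_camera(n); cv2.imwrite('pics/'+f+'.png',c['img'][:,:,::-1]); 
    np.savez('pics/'+f+'.npz',**{k:np.array(c[k]) for k in('img','camera_matrix','k1','R','t')}); return c
def load(f): return dict(np.load('pics/'+f+'.npz'))
def ray(c,u,v):
    K=c['camera_matrix'];d=np.array([(u-K[0,2])/K[0,0],(v-K[1,2])/K[1,1]]);s=d.copy()
    for _ in range(20): s=d/(1+float(c['k1'])*(s@s))
    R=np.array(c['R']);return -R.T@c['t'],R.T@np.array([s[0],s[1],1])
def onz(c,u,v,z):
    o,d=ray(c,u,v);return o+d*(z-o[2])/d[2]
def two(c1,p1,c2,p2):
    o1,d1=ray(c1,*p1);o2,d2=ray(c2,*p2)
    s=np.linalg.lstsq(np.c_[d1,-d2],o2-o1,rcond=None)[0];a=o1+s[0]*d1;b=o2+s[1]*d2
    return (a+b)/2,np.linalg.norm(a-b)
def proj(c,X):
    p=np.array(c['R'])@X+c['t'];s=p[:2]/p[2];s=s*(1+float(c['k1'])*(s@s));K=c['camera_matrix']
    return np.array([K[0,0]*s[0]+K[0,2],K[1,1]*s[1]+K[1,2]])
E
python3 - <<'E'
from h import *
for n in('scene','top'):
    c=shot(n,n+'0');print(n,-np.array(c['R']).T@c['t'],np.array(c['R'])[2],c['k1'])
print(env.get_obs())
E
```

```text
scene [ 1.29263621 -0.71987162  0.81509374] [-0.59871167  0.51794824 -0.6109615 ] -0.12042658133876565
top [ 0.49596906 -0.12611254  1.11324054] [ 0.0801145   0.02384043 -0.99650053] -0.0283185789922045
{'time_s': 0.1, 'qpos': array([-74.47756984,  18.43654019,  -4.01381106,  83.16871613,
         1.29584331,  78.54153078,  -3.26069414]), 'joint_velocities': array([ 0.00422278, -0.1090939 , -0.07681852, -0.27726193, -0.02913652,
       -0.1105632 ,  0.02787146]), 'effort': array([-3.32679947e-04, -4.92569983e+01, -4.05881815e-01, -3.13399744e+01,
       -6.41364092e-02,  3.93786735e-02,  5.77580454e-05]), 'tool_pos': array([0.16510622, 0.62849118, 0.40374375]), 'tool_rot': array([-1.79898487e+02,  6.88761632e-03,  1.65285030e+02]), 'force': array([-0.25050011,  0.24515893,  0.01474167]), 'wrist_torque': array([-0.02302865, -0.02128564, -0.01235816]), 'grasp_force': 0.0, 'grip_width': 0.08706380648938428}
```

View pics/scene0.png

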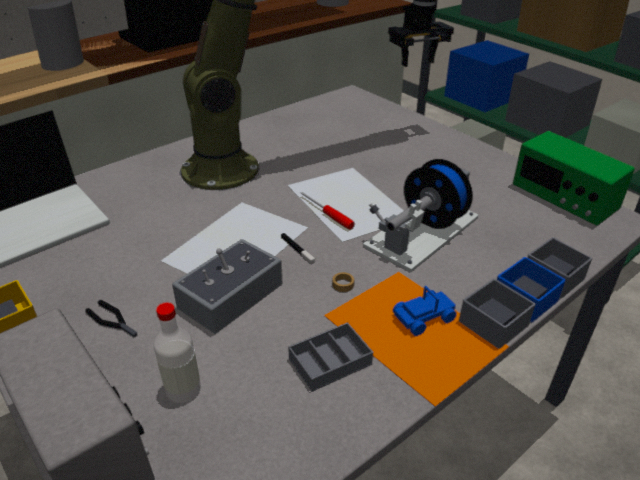

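View pics/top0.png

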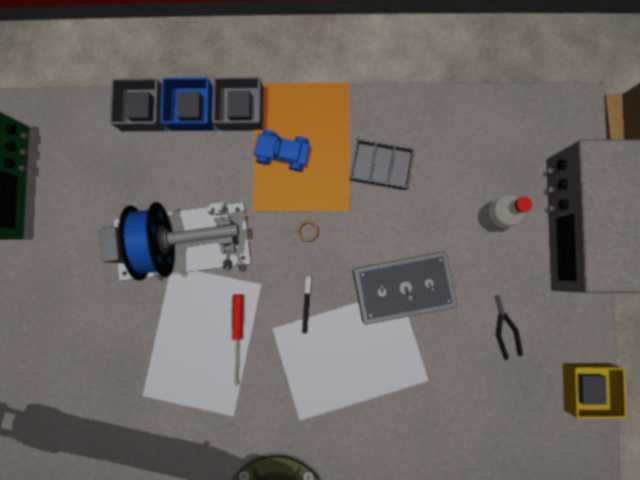

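The scene view shows the winder at about (410,225), the box at (228,283) and the bottle at (178,355). In the top view, image up is world +x and left is world +y. The clamp is at (230,235) and the box at (405,288). Next I'll crop in closer.

```bash
python3 - <<'E'
from h import *
a=load('top0')['img'];b=load('scene0')['img']
x=cv2.resize(a[190:285,150:270],(480,380),interpolation=3)
y=cv2.resize(a[245:330,345:465],(480,340),interpolation=3)[:,:320*1]
y=cv2.resize(a[250:325,365:445],(320,300),interpolation=3)
p=cv2.resize(b[180:270,360:480],(480,360),interpolation=3)
q=cv2.resize(b[235:310,180:260],(320,300),interpolation=3)
o=np.zeros((600,800,3),np.uint8)
o[:300,:480]=x[:300];o[:300,480:]=y;o[300:,:480]=p[:300];o[300:,480:]=q
o=np.clip(o.astype(float)*1.6,0,255).astype(np.uint8)
cv2.imwrite('pics/crop0.png',o[:,:,::-1])
E
```

```text
(no output)
```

View pics/crop0.png

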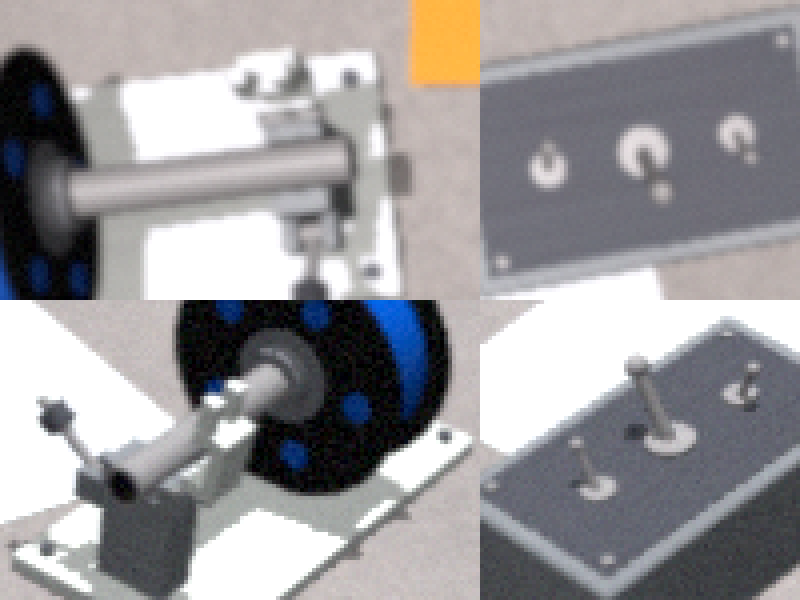

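The big toggle leans towards the robot, so box +x points away from the robot. The bolt leans towards the robot and the cap leans away from it. I'll estimate both frames now.

```bash
python3 - <<'E'
from h import *
c=load('top0');s=load('scene0')
P=lambda x,y:(150+x/4-.4,190+y/4-.4)
B=lambda x,y:(365+(x-480)/4-.4,250+y/4-.4)
print('tube',onz(c,*P(80,192),.09),onz(c,*P(350,160),.09), 'plate UR',onz(c,*P(378,55),.012),'LRedge',onz(c,*P(395,290),.012))
print('nut top',onz(c,*P(310,290),.08))
img=c['img'];hsv=cv2.cvtColor(img,cv2.COLOR_RGB2HSV)
# box outline: screws at corners
print('box screws',onz(c,*B(783,40),.07),onz(c,*B(502,263),.07))
print('big tip',onz(c,*B(660,188),.07+.045*np.cos(.45)),'base',onz(c,*B(643,152),.07))
# scene crops: x*4
S=lambda x,y:(360+x/4-.4,180+(y-300)/4-.4); Q=lambda x,y:(180+(x-480)/4-.4,235+(y-300)/4-.4)
print('big tip 2v',two(c,B(660,188),s,Q(635,366)))
print('nut 2v',two(c,P(310,292),s,S(57,414)))
print('tube end 2v',two(c,P(350,160),s,S(122,483)))
E
```

```text
tube [0.58014453 0.21706665 0.09      ] [0.59695008 0.07488067 0.09      ] plate UR [0.66415802 0.07529216 0.012     ] LRedge [0.5316926  0.06375952 0.012     ]
nut top [0.529399   0.09687675 0.08      ]
box screws [ 0.53561544 -0.35075165  0.07      ] [ 0.41913004 -0.20280365  0.07      ]
big tip [ 0.45970118 -0.27924467  0.11052012] base [ 0.47695166 -0.27676077  0.07      ]
big tip 2v (array([ 0.45959198, -0.27956859,  0.10889355]), np.float64(0.00017961050082029897))
nut 2v (array([0.52789758, 0.09420879, 0.09180242]), np.float64(0.00025954616255063857))
tube end 2v (array([0.59749126, 0.07560922, 0.08897772]), np.float64(0.001344213724986012))
```

```bash
cat >> h.py <<'E'
O=np.array([.592,.102]);YW=6.7
def W(x,y,z,yaw=YW,o=O):
    r=np.radians(yaw);return np.array([o[0]+x*np.cos(r)-y*np.sin(r),o[1]+x*np.sin(r)+y*np.cos(r),z])
def move(tip,yaw):
    "shift(cm)/twist(deg) in tool axes to bring the fingertip to tip, tool down, tool x along -(yaw)"
    s=env.get_obs();R=Ro.from_euler('xyz',s['tool_rot'],degrees=True)
    G=Ro.from_euler('xyz',[180,0,yaw-180],degrees=True)
    p=np.array(tip)-G.apply([0,0,.182])
    print('xyz',np.round(R.inv().apply(p-s['tool_pos'])*100,2),'twist',np.round((R.inv()*G).as_rotvec(degrees=True),1),'tipnow',s['tool_pos']+R.apply([0,0,.182]))
E
python3 - <<'E'
from h import *
move(W(.06,0,.222),YW)
E
```

```text
xyz [-6.025e+01 -3.789e+01  5.000e-02] twist [ -0.1  -0.  -21.4] tipnow [0.16504547 0.62817374 0.22174404]
```

Request:
servo_tool:
  plan:
    - {"xyz": [-30,-19,-2],"twist": [0,0,-10.7],"jaw": 1}
    - {"xyz": [-30,-19,-2],"twist": [0,0,-10.7],"jaw": 1}
    - {"xyz": [-30,-19,-2],"twist": [0,0,-10.7],"jaw": 1}
    - {"xyz": [-30,-19,-2],"twist": [0,0,-10.7],"jaw": 1}
    - {"xyz": [-30,-19,-2],"twist": [0,0,-10.7],"jaw": 1}
    - {"xyz": [-30,-19,-2],"twist": [0,0,-10.7],"jaw": 1}
    - {"xyz": [-30,-19,-2],"twist": [0,0,-10.7],"jaw": 1}
    - {"xyz": [-30,-19,-2],"twist": [0,0,-10.7],"jaw": 1}
    - {"xyz": [-30,-19,-2],"twist": [0,0,-10.7],"jaw": 1}
    - {"xyz": [-30,-19,-2],"twist": [0,0,-10.7],"jaw": 1}

```text
time_s: 0.93
tool_pos: [0.4118, 0.3629, 0.425]
tool_rot: [-179.9, 0.2, 175.4]
force: [0.7, 0.9, -0.2]
grip_width: 0.0284
grasp_force: 0.0
```

```bash
python3 - <<'E'
from h import *
move(W(.06,0,.232),YW);print(env.get_obs()['qpos'])
E
```

```text
xyz [-25.94 -23.37   1.22] twist [ -0.1   0.1 -11.3] tipnow [0.4122758  0.36253202 0.24302067]
[-51.36203718   5.42823747   7.66197253  96.2956312   -0.54521365
  78.30823032  41.74773669]
```

Request:
servo_tool:
  plan:
    - {"xyz": [-26,-23.4,0],"twist": [0,0,-11.3],"jaw": 1}
    - {"xyz": [-26,-23.4,0],"twist": [0,0,-11.3],"jaw": 1}
    - {"xyz": [-26,-23.4,0],"twist": [0,0,-11.3],"jaw": 1}
    - {"xyz": [-26,-23.4,0],"twist": [0,0,-11.3],"jaw": 1}
    - {"xyz": [-26,-23.4,0],"twist": [0,0,-11.3],"jaw": 1}
    - {"xyz": [-26,-23.4,0],"twist": [0,0,-11.3],"jaw": 1}
    - {"xyz": [-26,-23.4,0],"twist": [0,0,-11.3],"jaw": 1}
    - {"xyz": [-26,-23.4,0],"twist": [0,0,-11.3],"jaw": 1}
    - {"xyz": [-26,-23.4,0],"twist": [0,0,-11.3],"jaw": 1}
    - {"xyz": [-26,-23.4,0],"twist": [0,0,-11.3],"jaw": 1}

```text
time_s: 1.77
tool_pos: [0.6525, 0.1113, 0.4235]
tool_rot: [-179.7, -0.0, -173.2]
force: [-0.9, -0.5, 0.3]
grip_width: 0.0004
grasp_force: 0.0
```

```bash
python3 - <<'E'
from h import *
move(W(.095,0,.222),YW)
c=shot('wrist','w1')
o=np.clip(c['img'].astype(float)*1.4,0,255).astype(np.uint8)
for n,p in dict(O=W(0,0,.09),h=W(.026,0,.09),bp=W(-.034,0,.065),pl=W(.07,-.035,.012),pl2=W(-.07,-.035,.012),te=W(0,.117,.09)).items():
    q=proj(c,p);print(n,q.round())
    if abs(q).max()<2000: cv2.drawMarker(o,tuple(int(k) for k in q),(255,0,0),0,12)
cv2.imwrite('pics/w1m.png',o[:,:,::-1])
E
```

```text
xyz [-3.39 -0.22  1.95] twist [-0.3 -0.   0.1] tipnow [0.65251072 0.11049274 0.24154722]
O [319. 156.]
h [319. 186.]
bp [319. 118.]
pl [288. 218.]
pl2 [286.  86.]
te [453. 157.]
```

View pics/w1m.png

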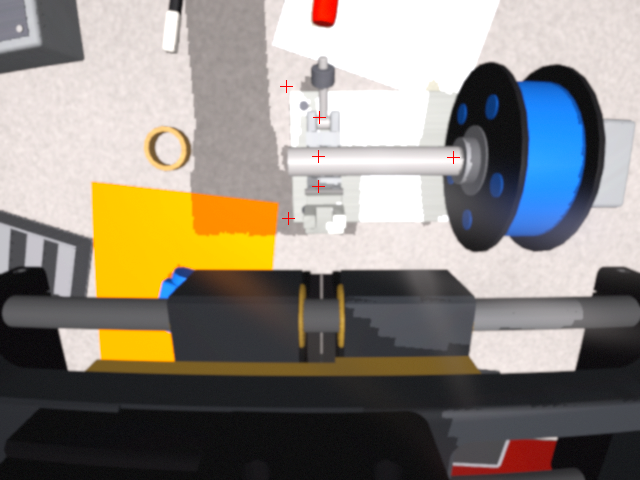

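The wrist view shows the tube at row 160 and the bolt and nut at (322,75). The open cap is at (325,215) and leans towards +x. My predicted marks are about 3 mm off, so I'll shift the origin and then descend behind the cap.

```bash
sed -i 's/O=np.array(\[.592,.102\])/O=np.array([.594,.1045])/' h.py; python3 - <<'E'
from h import *
for p in[(.095,.235),(.095,.128),(.05,.128),(.01,.128),(-.012,.113)]: move(W(p[0],0,p[1]),YW)
E
```

```text
xyz [-3.71 -0.34  0.65] twist [-0.1 -0.1  0.3] tipnow [0.65087816 0.1141501  0.24159611]
xyz [-3.73 -0.33 11.35] twist [-0.1 -0.1  0.3] tipnow [0.65087816 0.1141501  0.24159611]
xyz [ 0.77 -0.3  11.36] twist [-0.1 -0.1  0.3] tipnow [0.65087816 0.1141501  0.24159611]
xyz [ 4.77 -0.28 11.37] twist [-0.1 -0.1  0.3] tipnow [0.65087816 0.1141501  0.24159611]
xyz [ 6.97 -0.27 12.87] twist [-0.1 -0.1  0.3] tipnow [0.65087816 0.1141501  0.24159611]
```

Request:
servo_tool:
  plan:
    - {"xyz": [-3.7,-0.3,0.5],"twist": [0,0,0],"jaw": 1}
    - {"xyz": [-3.7,-0.3,2],"twist": [0,0,0],"jaw": 1}
    - {"xyz": [-3.7,-0.3,5],"twist": [0,0,0],"jaw": 1}
    - {"xyz": [-3.7,-0.3,8],"twist": [0,0,0],"jaw": 1}
    - {"xyz": [-3.7,-0.3,11.3],"twist": [0,0,0],"jaw": 1}
    - {"xyz": [-3.7,-0.3,11.3],"twist": [0,0,0],"jaw": 1}
    - {"xyz": [-3.7,-0.3,11.3],"twist": [0,0,0],"jaw": 1}

```text
time_s: 2.4
tool_pos: [0.6856, 0.1211, 0.3098]
tool_rot: [179.9, -0.3, -172.6]
force: [-0.5, -0.4, -0.1]
grip_width: 0.0007
grasp_force: 0.0
```

```bash
python3 - <<'E'
from h import *
s=env.get_obs();print(s['force'])
for p in[(.05,.128),(.01,.128),(-.012,.113)]: move(W(p[0],0,p[1]),YW)
E
```

```text
[-0.53446885 -0.42932893 -0.09286248]
xyz [ 4.3  -0.52  0.  ] twist [ 0.1 -0.3  0.7] tipnow [0.68469188 0.12113653 0.12782837]
xyz [ 8.3  -0.47  0.02] twist [ 0.1 -0.3  0.7] tipnow [0.68469188 0.12113653 0.12782837]
xyz [10.49 -0.44  1.54] twist [ 0.1 -0.3  0.7] tipnow [0.68469188 0.12113653 0.12782837]
```

Request:
servo_tool:
  plan:
    - {"xyz": [1,-0.2,0],"twist": [0,0,0],"jaw": 1}
    - {"xyz": [2,-0.3,0],"twist": [0,0,0],"jaw": 1}
    - {"xyz": [3,-0.4,0],"twist": [0,0,0],"jaw": 1}
    - {"xyz": [4,-0.4,0],"twist": [0,0,0],"jaw": 1}
    - {"xyz": [5,-0.4,0],"twist": [0,0,0],"jaw": 1}
    - {"xyz": [6,-0.4,0],"twist": [0,0,0],"jaw": 1}
    - {"xyz": [7,-0.4,0],"twist": [0,0,0],"jaw": 1}
    - {"xyz": [7.5,-0.4,0],"twist": [0,0,0],"jaw": 1}
    - {"xyz": [8,-0.4,0],"twist": [0,0,0],"jaw": 1}
    - {"xyz": [8.3,-0.4,0],"twist": [0,0,0],"jaw": 1}

```text
time_s: 3.23
tool_pos: [0.6053, 0.1049, 0.3136]
tool_rot: [179.9, 0.2, -172.7]
force: [0.2, 1.1, -0.5]
grip_width: 0.0005
grasp_force: 0.4
```

```bash
python3 - <<'E'
from h import *
s=env.get_obs();print(s['force'],s['time_s'])
for p in[(-.012,.113),(-.012,.108)]: move(W(p[0],0,p[1]),YW)
c=shot('scene','s1');d=shot('wrist','w2')
o=np.zeros((480,800,3),np.uint8);o[:450,:]=0
o[:480,:480]=cv2.resize(c['img'][160:280,350:470],(480,480),interpolation=3);o[:240,480:]=cv2.resize(d['img'],(320,240),interpolation=3)
cv2.imwrite('pics/m2.png',np.clip(o[:,:,::-1]*1.5,0,255))
E
```

```text
[ 0.17778553  1.12300529 -0.49556109] 3.2333
xyz [2.33 0.12 1.85] twist [0.1 0.2 0.6] tipnow [0.60578425 0.10510303 0.13160481]
xyz [2.33 0.12 2.35] twist [0.1 0.2 0.6] tipnow [0.60578425 0.10510303 0.13160481][ WARN:0@2.636] global loadsave.cpp:1063 imwrite_ Unsupported depth image for selected encoder is fallbacked to CV_8U.
```

View pics/m2.png

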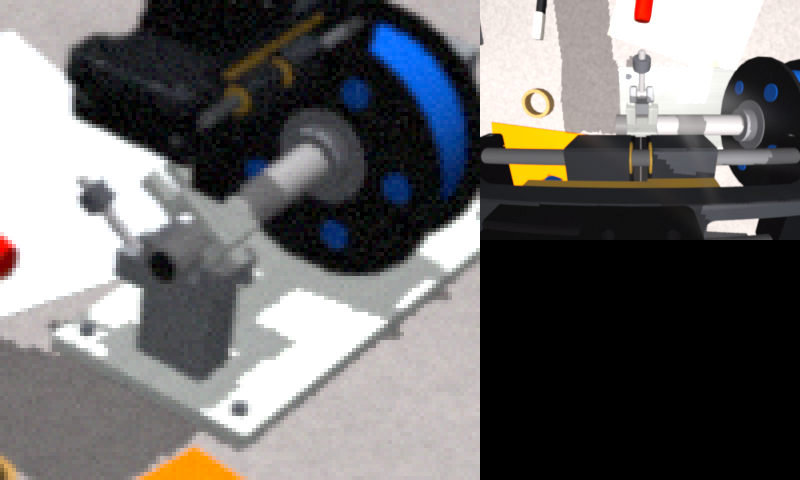

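The cap has swung to roughly 35° above the tube, with the bolt still leaning out and the nut at crop (95,195). Next I'll press the cap down.

Request:
servo_tool:
  plan:
    - {"xyz": [0.8,0,0.2],"twist": [0,0,0],"jaw": 1}
    - {"xyz": [1.6,0.1,0.5],"twist": [0,0,0],"jaw": 1}
    - {"xyz": [2.3,0.1,0.8],"twist": [0,0,0],"jaw": 1}
    - {"xyz": [2.3,0.1,1.1],"twist": [0,0,0],"jaw": 1}
    - {"xyz": [2.3,0.1,1.4],"twist": [0,0,0],"jaw": 1}
    - {"xyz": [2.3,0.1,1.6],"twist": [0,0,0],"jaw": 1}
    - {"xyz": [2.3,0.1,1.8],"twist": [0,0,0],"jaw": 1}
    - {"xyz": [2.3,0.1,1.9],"twist": [0,0,0],"jaw": 1}
    - {"xyz": [2.3,0.1,1.9],"twist": [0,0,0],"jaw": 1}

```text
time_s: 4.08
tool_pos: [0.5822, 0.1023, 0.2945]
tool_rot: [180.0, -0.1, -172.7]
force: [-6.8, -1.1, 12.5]
grip_width: 0.001
grasp_force: 6.5
```

```bash
python3 - <<'E'
from h import *
s=env.get_obs();print(s['force'],s['time_s'])
for p in[(-.012,.113),(-.012,.108)]: move(W(p[0],0,p[1]),YW)
E
```

```text
[-6.84725257 -1.07230741 12.51680446] 4.0833
xyz [ 0.    0.09 -0.05] twist [ 0.  -0.1  0.6] tipnow [0.58197334 0.10234202 0.1125099 ]
xyz [0.   0.09 0.45] twist [ 0.  -0.1  0.6] tipnow [0.58197334 0.10234202 0.1125099 ]
```

Request:
servo_tool:
  plan:
    - {"xyz": [0,0,0.15],"twist": [0,0,0],"jaw": 1}
    - {"xyz": [0,0,0.2],"twist": [0,0,0],"jaw": 1}
    - {"xyz": [0,0,0.2],"twist": [0,0,0],"jaw": 1}
    - {"xyz": [0,0,0.2],"twist": [0,0,0],"jaw": 1}

```text
time_s: 4.42
tool_pos: [0.5822, 0.1022, 0.2944]
tool_rot: [179.9, -0.1, -172.7]
force: [-10.7, -1.9, 22.0]
grip_width: 0.0007
grasp_force: 11.2
```

Request:
servo_tool:
  plan:
    - {"xyz": [0,0,-1],"twist": [0,0,0],"jaw": 1}
    - {"xyz": [0,0,-4],"twist": [0,0,0],"jaw": 1}
    - {"xyz": [2,0,-6],"twist": [0,0,0],"jaw": 1}
    - {"xyz": [6,0,-6],"twist": [0,0,0],"jaw": 1}
    - {"xyz": [9,0,-6],"twist": [0,0,0],"jaw": 1}
    - {"xyz": [9,0,-6],"twist": [0,0,0],"jaw": 1}
    - {"xyz": [9,0,-6],"twist": [0,0,0],"jaw": 1}

```text
time_s: 5.0
tool_pos: [0.4923, 0.0908, 0.3509]
tool_rot: [179.9, 0.1, -172.7]
force: [0.4, -0.1, 0.8]
grip_width: 0.0007
grasp_force: 0.0
```

```bash
python3 - <<'E'
from h import *
s=env.get_obs();print(s['force'],s['time_s'])
for p in[(-.105,.16),(-.105,.1),(-.054,.1)]: move(W(p[0],0,p[1]),YW)
c=shot('scene','s2');d=shot('wrist','w3')
o=np.zeros((480,800,3),np.uint8)
o[:480,:480]=cv2.resize(c['img'][160:280,350:470],(480,480),interpolation=3);o[:240,480:]=cv2.resize(d['img'],(320,240),interpolation=3)
o[240:,480:]=cv2.resize(d['img'][260:380,240:400],(320,240))
cv2.imwrite('pics/m3.png',np.clip(o[:,:,::-1]*1.5,0,255).astype(np.uint8))
E
```

```text
[ 0.43137389 -0.11425731  0.8379435 ] 5.0
xyz [0.24 0.17 0.89] twist [0.1 0.1 0.6] tipnow [0.49246676 0.09105105 0.1689138 ]
xyz [0.25 0.17 6.89] twist [0.1 0.1 0.6] tipnow [0.49246676 0.09105105 0.1689138 ]
xyz [-4.85  0.11  6.9 ] twist [0.1 0.1 0.6] tipnow [0.49246676 0.09105105 0.1689138 ]
```

View pics/m3.png

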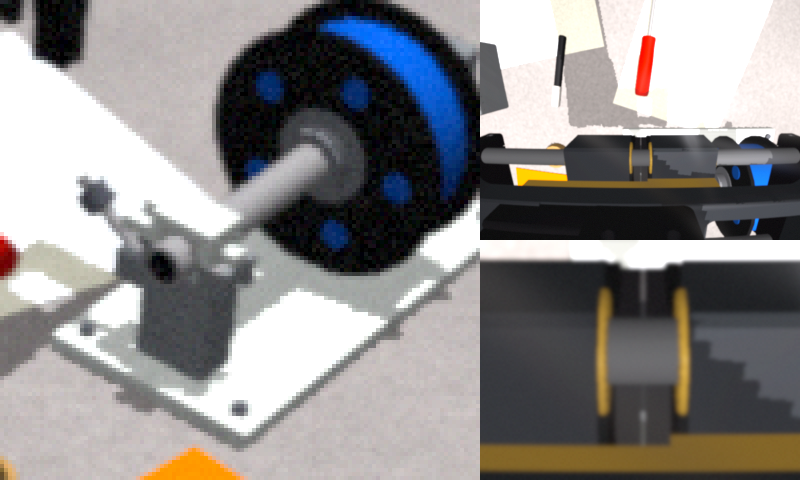

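The cap is home: it didn't move under 22 N at z 0.1125. The bolt is still leaning out, so I'll descend outside it and push.

Request:
servo_tool:
  plan:
    - {"xyz": [0.7,0.1,2],"twist": [0,0,0],"jaw": 1}
    - {"xyz": [0.7,0.1,5],"twist": [0,0,0],"jaw": 1}
    - {"xyz": [0.5,0.1,7],"twist": [0,0,0],"jaw": 1}
    - {"xyz": [-0.5,0.1,7],"twist": [0,0,0],"jaw": 1}
    - {"xyz": [-1.5,0.1,7],"twist": [0,0,0],"jaw": 1}
    - {"xyz": [-2.3,0.1,7],"twist": [0,0,0],"jaw": 1}
    - {"xyz": [-3,0.1,7],"twist": [0,0,0],"jaw": 1}
    - {"xyz": [-3.6,0.1,7],"twist": [0,0,0],"jaw": 1}
    - {"xyz": [-4.1,0.1,7],"twist": [0,0,0],"jaw": 1}
    - {"xyz": [-4.4,0.1,7],"twist": [0,0,0],"jaw": 1}

```text
time_s: 5.93
tool_pos: [0.5302, 0.0962, 0.2864]
tool_rot: [179.9, -1.9, -172.7]
force: [-56.9, -9.4, 77.6]
grip_width: 0.0014
grasp_force: 132.7
```

```bash
python3 - <<'E'
from h import *
for p in[(-.054,.1)]: move(W(p[0],0,p[1]),YW)
E
```

```text
xyz [-1.05  0.07  0.4 ] twist [ 0.1 -1.9  0.6] tipnow [0.52412443 0.09575801 0.10447068]
```

Too much force: the finger is wedged on the bolt. I'm backing off.

Request:
servo_tool:
  plan:
    - {"xyz": [1,0,-1],"twist": [0,1.9,0],"jaw": 1}
    - {"xyz": [2.5,0,-3],"twist": [0,1.9,0],"jaw": 1}
    - {"xyz": [5,0,-6],"twist": [0,1.9,0],"jaw": 1}
    - {"xyz": [6,0,-7],"twist": [0,1.9,0],"jaw": 1}
    - {"xyz": [6,0,-7],"twist": [0,1.9,0],"jaw": 1}
    - {"xyz": [6,0,-7],"twist": [0,1.9,0],"jaw": 1}

```text
time_s: 6.43
tool_pos: [0.4788, 0.0902, 0.353]
tool_rot: [179.9, -1.6, -172.7]
force: [-0.4, 0.2, 0.0]
grip_width: 0.0003
grasp_force: 0.0
```

```bash
python3 - <<'E'
from h import *
s=env.get_obs();print(s['force'],s['time_s'])
move(W(-.12,0,.09),YW)
c=shot('scene','s3');d=shot('top','t3')
o=np.zeros((480,800,3),np.uint8)
o[:480,:480]=cv2.resize(c['img'][180:260,350:430],(480,480),interpolation=3);o[:320,480:]=cv2.resize(d['img'][190:270,190:270],(320,320),interpolation=3)
cv2.imwrite('pics/m4.png',np.clip(o[:,:,::-1]*1.5,0,255).astype(np.uint8))
E
```

```text
[-0.35896449  0.17014166  0.01545339] 6.4333
xyz [0.16 0.07 8.11] twist [ 0.1 -1.6  0.6] tipnow [0.47369228 0.0898013  0.17105661]
```

View pics/m4.png

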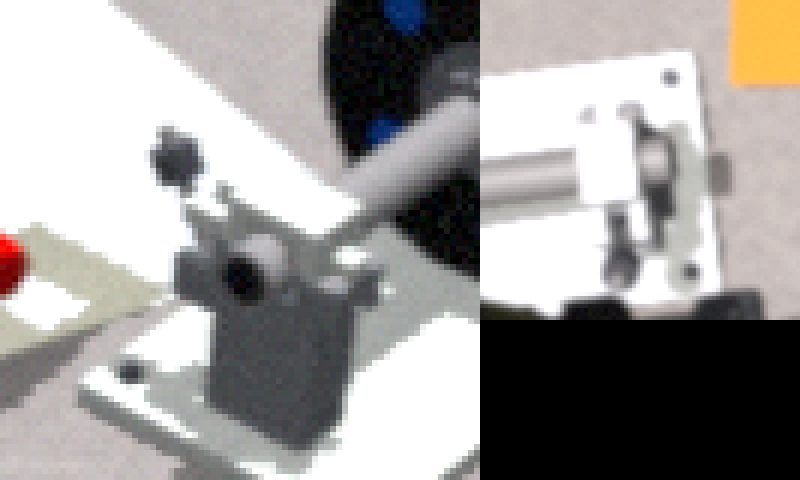

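```bash
python3 - <<'E'
from h import *
p,e=two(load('t3'),(224.6,256.6),load('s3'),(379.3,206));print(p,e)
r=np.radians(YW);d=p[:2]-O;wx=d@[np.cos(r),np.sin(r)];print(wx,d@[-np.sin(r),np.cos(r)],np.arctan2(-(wx+.034),p[2]-.065),np.hypot(wx+.034,p[2]-.065))
E
```

```text
[0.54025507 0.09780678 0.10218565] 0.0008754923551466387
-0.05415879063175964 -0.00037705126192506214 0.49676704066217836 0.0422983407087056
```

The two-view fix puts the bolt at about 0.5 rad, at a radius of 42 mm against 44 given. The fingertip had landed on the rod end, so I'll go lower and further out this time.

Request:
servo_tool:
  plan:
    - {"xyz": [0.3,0.1,3],"twist": [0,-1.6,0.6],"jaw": 1}
    - {"xyz": [0.3,0.1,6],"twist": [0,-1.6,0.6],"jaw": 1}
    - {"xyz": [0.2,0.1,8.2],"twist": [0,-1.6,0.6],"jaw": 1}
    - {"xyz": [0.2,0.1,8.2],"twist": [0,-1.6,0.6],"jaw": 1}
    - {"xyz": [0.2,0.1,8.2],"twist": [0,-1.6,0.6],"jaw": 1}

```text
time_s: 6.95
tool_pos: [0.4723, 0.0902, 0.2674]
tool_rot: [-179.9, -0.5, -173.3]
force: [0.8, 0.2, 0.1]
grip_width: 0.0008
grasp_force: 0.0
```

```bash
python3 - <<'E'
from h import *
move(W(-.054,0,.09),YW)
E
```

```text
xyz [-6.85  0.   -0.52] twist [-0.1 -0.5 -0. ] tipnow [0.470716   0.08966746 0.08541312]
```

Request:
servo_tool:
  plan:
    - {"xyz": [-1,0,-0.2],"twist": [0,0,0],"jaw": 1}
    - {"xyz": [-2,0,-0.2],"twist": [0,0,0],"jaw": 1}
    - {"xyz": [-3,0,-0.3],"twist": [0,0,0],"jaw": 1}
    - {"xyz": [-3.7,0,-0.4],"twist": [0,0,0],"jaw": 1}
    - {"xyz": [-4.3,0,-0.5],"twist": [0,0,0],"jaw": 1}
    - {"xyz": [-4.8,0,-0.5],"twist": [0,0,0],"jaw": 1}
    - {"xyz": [-5.2,0,-0.5],"twist": [0,0,0],"jaw": 1}
    - {"xyz": [-5.6,0,-0.5],"twist": [0,0,0],"jaw": 1}
    - {"xyz": [-5.6,0,-0.5],"twist": [0,0,0],"jaw": 1}

```text
time_s: 7.7
tool_pos: [0.5284, 0.0969, 0.2735]
tool_rot: [-180.0, -0.3, -173.3]
force: [-0.8, -0.2, 0.7]
grip_width: 0.0006
grasp_force: 0.5
```

```bash
python3 - <<'E'
from h import *
move(W(-.054,0,.09),YW)
E
```

```text
xyz [-1.21 -0.01  0.15] twist [-0.  -0.3 -0. ] tipnow [0.52745398 0.09670077 0.09153541]
```

Request:
servo_tool:
  plan:
    - {"xyz": [-0.3,0,0],"twist": [0,0,0],"jaw": 1}
    - {"xyz": [-0.5,0,0],"twist": [0,0,0],"jaw": 1}
    - {"xyz": [-0.7,0,0],"twist": [0,0,0],"jaw": 1}
    - {"xyz": [-0.9,0,0],"twist": [0,0,0],"jaw": 1}
    - {"xyz": [-1.0,0,0],"twist": [0,0,0],"jaw": 1}
    - {"xyz": [-1.0,0,0],"twist": [0,0,0],"jaw": 1}

```text
time_s: 8.2
tool_pos: [0.5381, 0.0981, 0.2736]
tool_rot: [-180.0, -0.3, -173.3]
force: [-0.6, -1.0, -0.5]
grip_width: -0.0001
grasp_force: 0.2
```

Request:
servo_tool:
  plan:
    - {"xyz": [-0.1,0,0],"twist": [0,0,0],"jaw": 1}
    - {"xyz": [-0.2,0,0],"twist": [0,0,0],"jaw": 1}
    - {"xyz": [-0.2,0,0],"twist": [0,0,0],"jaw": 1}

```text
time_s: 8.45
tool_pos: [0.54, 0.0983, 0.2736]
tool_rot: [-180.0, -0.3, -173.3]
force: [-1.7, -0.6, 1.1]
grip_width: 0.0001
grasp_force: 0.3
```

```bash
python3 - <<'E'
from h import *
move(W(-.054,0,.09),YW)
E
```

```text
xyz [-0.04 -0.02  0.16] twist [-0.  -0.3 -0. ] tipnow [0.53908822 0.09819786 0.09156621]
```

Force is still low, so the stop hasn't been reached. I'll keep going in small steps.

Request:
servo_tool:
  plan:
    - {"xyz": [-0.1,0,0],"twist": [0,0,0],"jaw": 1}
    - {"xyz": [-0.2,0,0],"twist": [0,0,0],"jaw": 1}
    - {"xyz": [-0.2,0,0],"twist": [0,0,0],"jaw": 1}

```text
time_s: 8.7
tool_pos: [0.542, 0.0985, 0.2735]
tool_rot: [-180.0, -0.3, -173.3]
force: [0.2, 0.3, 0.6]
grip_width: 0.0007
grasp_force: 0.3
```

Request:
servo_tool:
  plan:
    - {"xyz": [-0.1,0,0],"twist": [0,0,0],"jaw": 1}
    - {"xyz": [-0.15,0,0],"twist": [0,0,0],"jaw": 1}
    - {"xyz": [-0.15,0,0],"twist": [0,0,0],"jaw": 1}

```text
time_s: 8.95
tool_pos: [0.5432, 0.0987, 0.2735]
tool_rot: [-180.0, -0.3, -173.3]
force: [-2.2, 0.1, 0.9]
grip_width: 0.0004
grasp_force: 1.0
```

```bash
python3 - <<'E'
from h import *
move(W(-.054,0,.09),YW)
shot('scene','s4')
E
```

```text
xyz [ 0.28 -0.01  0.15] twist [-0.  -0.3 -0. ] tipnow [0.54213031 0.09852126 0.09147659]
```

Request:
servo_tool:
  plan:
    - {"xyz": [-0.1,0,0],"twist": [0,0,0],"jaw": 1}
    - {"xyz": [-0.15,0,0],"twist": [0,0,0],"jaw": 1}
    - {"xyz": [-0.15,0,0],"twist": [0,0,0],"jaw": 1}

```text
time_s: 9.25
tool_pos: [0.5439, 0.0987, 0.2734]
tool_rot: [-180.0, -0.5, -173.3]
force: [-6.2, -0.9, 5.6]
grip_width: 0.0002
grasp_force: 3.2
```

Request:
servo_tool:
  plan:
    - {"xyz": [-0.1,0,0],"twist": [0,0,0],"jaw": 1}
    - {"xyz": [-0.15,0,0],"twist": [0,0,0],"jaw": 1}
    - {"xyz": [-0.15,0,0],"twist": [0,0,0],"jaw": 1}

```text
time_s: 9.5
tool_pos: [0.5445, 0.0988, 0.2733]
tool_rot: [180.0, -0.7, -173.3]
force: [-10.2, -1.8, 8.7]
grip_width: 0.0006
grasp_force: 5.2
```

```bash
python3 - <<'E'
from h import *
move(W(-.054,0,.09),YW)
c=shot('scene','s5');d=shot('top','t5')
o=np.zeros((480,800,3),np.uint8)
o[:480,:480]=cv2.resize(c['img'][180:260,350:430],(480,480),interpolation=3);o[:320,480:]=cv2.resize(d['img'][190:270,190:270],(320,320),interpolation=3)
cv2.imwrite('pics/m5.png',np.clip(o[:,:,::-1]*1.5,0,255).astype(np.uint8))
E
```

```text
xyz [ 0.42 -0.01  0.14] twist [ 0.  -0.7 -0. ] tipnow [0.54235907 0.09851969 0.09131897]
```

View pics/m5.png

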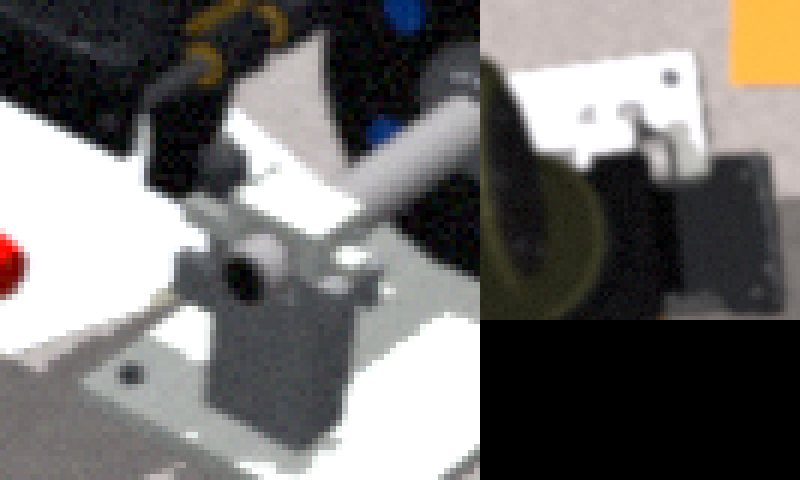

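The nut now stands just above the ear at crop (225,165), and the force rises against a stop. I'll back off and check the angle.

Request:
servo_tool:
  plan:
    - {"xyz": [1,0,0],"twist": [0,0,0],"jaw": 1}
    - {"xyz": [3,0,0],"twist": [0,0.7,0],"jaw": 1}
    - {"xyz": [6,0,-1],"twist": [0,0.7,0],"jaw": 1}
    - {"xyz": [7,0,-4],"twist": [0,0.7,0],"jaw": 1}
    - {"xyz": [7,0,-8],"twist": [0,0.7,0],"jaw": 1}
    - {"xyz": [7,0,-10],"twist": [0,0.7,0],"jaw": 1}
    - {"xyz": [7,0,-10],"twist": [0,0.7,0],"jaw": 1}

```text
time_s: 10.18
tool_pos: [0.4787, 0.0911, 0.3793]
tool_rot: [179.8, -0.4, -173.3]
force: [1.2, 0.4, -0.4]
grip_width: 0.0005
grasp_force: 0.0
```

```bash
python3 - <<'E'
from h import *
c=shot('scene','s6');d=shot('top','t6')
for b in(0,.1,.2):
  for l in(.044,):
    X=W(-.034-l*np.sin(b),0,.065+l*np.cos(b));print(b,proj(c,X),proj(d,X))
for n,cc,(u,v) in(('s',c,(387,207)),('t',d,(227,247))):
    g=cc['img'][v-12:v+13,u-12:u+13].mean(2);m=(g<75).astype(np.uint8)
    k,_,st,ce=cv2.connectedComponentsWithStats(m);print(n,[(st[i,4],(ce[i]+[u-12,v-12]).round(1)) for i in range(1,k)])
o=np.zeros((480,800,3),np.uint8)
o[:480,:480]=cv2.resize(c['img'][180:260,350:430],(480,480),interpolation=3);o[:320,480:]=cv2.resize(d['img'][190:270,190:270],(320,320),interpolation=3)
cv2.imwrite('pics/m6.png',np.clip(o[:,:,::-1]*1.5,0,255).astype(np.uint8))
r=np.radians(10)
OB=np.array([.4774,-.2768]);move(W(-.09,0,.19,10,OB),10)
E
```

```text
0 [386.41372361 206.81476352] [222.55479844 246.55384982]
0.1 [384.87285198 206.15798881] [222.78888386 248.68941575]
0.2 [383.33869643 205.67343209] [223.06848365 250.81615849]
s [(np.int32(53), array([386.4, 208.3])), (np.int32(2), array([391.5, 217. ])), (np.int32(2), array([385.5, 219. ]))]
t [(np.int32(62), array([234.4, 240.1])), (np.int32(17), array([225.6, 248.5]))]
xyz [ 13.28 -37.05   0.43] twist [ 0.1 -0.8 -3.3] tipnow [0.47493978 0.09087771 0.19278378]
```

View pics/m6.png

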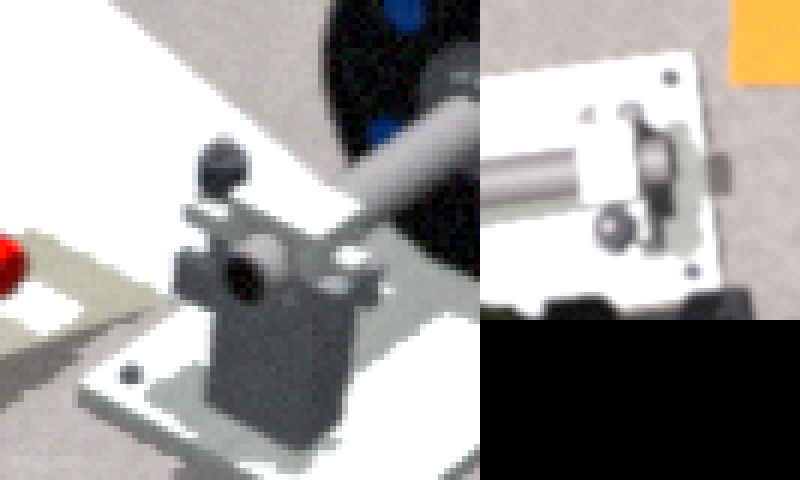

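The bolt is upright: the nut projects within about 1 px of its predicted upright position in both views, and the rod end is centred on the nut in the top view at (615,228). Next is the switch.

Request:
servo_tool:
  plan:
    - {"xyz": [13.3,-37,0.4],"twist": [0,-0.8,-3.3],"jaw": 1}
    - {"xyz": [13.3,-37,0.4],"twist": [0,-0.8,-3.3],"jaw": 1}
    - {"xyz": [13.3,-37,0.4],"twist": [0,-0.8,-3.3],"jaw": 1}
    - {"xyz": [13.3,-37,0.4],"twist": [0,-0.8,-3.3],"jaw": 1}
    - {"xyz": [13.3,-37,0.4],"twist": [0,-0.8,-3.3],"jaw": 1}
    - {"xyz": [13.3,-37,0.4],"twist": [0,-0.8,-3.3],"jaw": 1}
    - {"xyz": [13.3,-37,0.4],"twist": [0,-0.8,-3.3],"jaw": 1}
    - {"xyz": [13.3,-37,0.4],"twist": [0,-0.8,-3.3],"jaw": 1}
    - {"xyz": [13.3,-37,0.4],"twist": [0,-0.8,-3.3],"jaw": 1}
    - {"xyz": [13.3,-37,0.4],"twist": [0,-0.8,-3.3],"jaw": 1}

```text
time_s: 11.12
tool_pos: [0.3853, -0.297, 0.3713]
tool_rot: [-179.9, -0.3, -170.4]
force: [0.3, -0.5, -0.3]
grip_width: 0.0004
grasp_force: 0.0
```

```bash
python3 - <<'E'
from h import *
OB=np.array([.4774,-.2768]);move(W(-.075,0,.103,10,OB),10)
E
```

```text
xyz [-1.97  0.41  8.62] twist [-0.1 -0.3 -0.4] tipnow [ 0.38439231 -0.29744186  0.18926393]
```

Request:
servo_tool:
  plan:
    - {"xyz": [-1,0.4,3],"twist": [0,0,0],"jaw": 1}
    - {"xyz": [-1.8,0.4,6],"twist": [0,0,0],"jaw": 1}
    - {"xyz": [-1.8,0.4,8.6],"twist": [0,0,0],"jaw": 1}
    - {"xyz": [-1.8,0.4,8.6],"twist": [0,0,0],"jaw": 1}
    - {"xyz": [-1.8,0.4,8.6],"twist": [0,0,0],"jaw": 1}

```text
time_s: 11.53
tool_pos: [0.4039, -0.2846, 0.2844]
tool_rot: [179.9, -0.5, -170.0]
force: [-0.8, 0.4, 0.9]
grip_width: 0.0004
grasp_force: 0.0
```

```bash
python3 - <<'E'
from h import *
OB=np.array([.4774,-.2768])
for x in(-.038,-.013):move(W(x,0,.103,10,OB),10)
E
```

```text
xyz [-3.57 -0.51 -0.09] twist [ 0.1 -0.5 -0. ] tipnow [ 0.40237675 -0.28450684  0.10237625]
xyz [-6.07 -0.51 -0.12] twist [ 0.1 -0.5 -0. ] tipnow [ 0.40237675 -0.28450684  0.10237625]
```

Request:
servo_tool:
  plan:
    - {"xyz": [-0.5,-0.4,-0.1],"twist": [0,0,0],"jaw": 1}
    - {"xyz": [-1.5,-0.5,-0.1],"twist": [0,0,0],"jaw": 1}
    - {"xyz": [-2.5,-0.5,-0.1],"twist": [0,0,0],"jaw": 1}
    - {"xyz": [-3.2,-0.5,-0.1],"twist": [0,0,0],"jaw": 1}
    - {"xyz": [-3.6,-0.5,-0.1],"twist": [0,0,0],"jaw": 1}
    - {"xyz": [-3.9,-0.5,-0.1],"twist": [0,0,0],"jaw": 1}
    - {"xyz": [-4.2,-0.5,-0.1],"twist": [0,0,0],"jaw": 1}
    - {"xyz": [-4.5,-0.5,-0.1],"twist": [0,0,0],"jaw": 1}
    - {"xyz": [-4.5,-0.5,-0.1],"twist": [0,0,0],"jaw": 1}

```text
time_s: 12.28
tool_pos: [0.4493, -0.2822, 0.2868]
tool_rot: [179.9, -0.4, -170.0]
force: [-5.0, -0.1, 3.7]
grip_width: 0.0005
grasp_force: 2.4
```

Request:
servo_tool:
  plan:
    - {"xyz": [-0.2,0,0],"twist": [0,0,0],"jaw": 1}
    - {"xyz": [-0.4,0,0],"twist": [0,0,0],"jaw": 1}
    - {"xyz": [-0.6,0,0],"twist": [0,0,0],"jaw": 1}
    - {"xyz": [-0.8,0,0],"twist": [0,0,0],"jaw": 1}
    - {"xyz": [-0.8,0,0],"twist": [0,0,0],"jaw": 1}

```text
time_s: 12.7
tool_pos: [0.4588, -0.2803, 0.287]
tool_rot: [180.0, -0.1, -170.0]
force: [-0.5, 1.3, 1.2]
grip_width: 0.0004
grasp_force: 0.6
```

```bash
python3 - <<'E'
from h import *
OB=np.array([.4774,-.2768])
for x in(-.013,):move(W(x,0,.103,10,OB),10)
E
```

```text
xyz [-0.59  0.02  0.2 ] twist [ 0.  -0.1  0. ] tipnow [ 0.45838898 -0.28039116  0.10500635]
```

Request:
servo_tool:
  plan:
    - {"xyz": [-0.2,0,0],"twist": [0,0,0],"jaw": 1}
    - {"xyz": [-0.4,0,0],"twist": [0,0,0],"jaw": 1}
    - {"xyz": [-0.6,0,0],"twist": [0,0,0],"jaw": 1}
    - {"xyz": [-0.8,0,0],"twist": [0,0,0],"jaw": 1}
    - {"xyz": [-0.9,0,0],"twist": [0,0,0],"jaw": 1}
    - {"xyz": [-0.9,0,0],"twist": [0,0,0],"jaw": 1}

```text
time_s: 13.2
tool_pos: [0.4673, -0.2791, 0.287]
tool_rot: [180.0, -0.2, -170.0]
force: [-0.5, -0.6, 0.4]
grip_width: 0.0005
grasp_force: 0.0
```

Request:
servo_tool:
  plan:
    - {"xyz": [2,0,0],"twist": [0,0,0],"jaw": 1}
    - {"xyz": [5,0,-1],"twist": [0,0,0],"jaw": 1}
    - {"xyz": [6,0,-5],"twist": [0,0,0],"jaw": 1}
    - {"xyz": [6,0,-9],"twist": [0,0,0],"jaw": 1}
    - {"xyz": [6,0,-12],"twist": [0,0,0],"jaw": 1}
    - {"xyz": [6,0,-12],"twist": [0,0,0],"jaw": 1}
    - {"xyz": [6,0,-12],"twist": [0,0,0],"jaw": 1}

```text
time_s: 13.78
tool_pos: [0.4084, -0.2901, 0.4091]
tool_rot: [-179.9, 0.1, -170.0]
force: [-0.7, 0.1, -0.6]
grip_width: 0.0005
grasp_force: 0.0
```

```bash
python3 - <<'E'
from h import *
c=shot('scene','s7');d=shot('top','t7');print(env.get_obs()['force'])
o=np.zeros((600,800,3),np.uint8)
R=lambda a,w,h:cv2.resize(a,(w,h),interpolation=3)
o[:300,:400]=R(c['img'][235:310,170:270],400,300);o[300:,:400]=R(d['img'][250:325,355:455],400,300)
o[:300,400:]=R(c['img'][185:260,350:450],400,300);o[300:,400:]=R(d['img'][190:265,180:280],400,300)
cv2.imwrite('pics/m7.png',np.clip(o[:,:,::-1]*1.5,0,255).astype(np.uint8))
E
```

```text
[-0.47403144  0.7383716  -0.37085154]
```

View pics/m7.png

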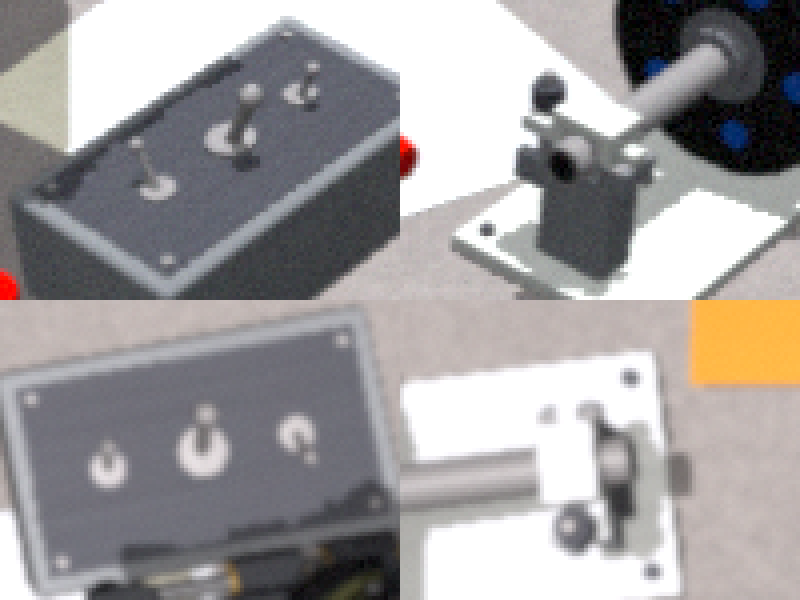

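The big toggle now leans to the far side: its ball is at crop (250,95) in the scene view and (205,412) in the top view. The small toggles are unchanged, the cap is closed, the bolt is upright and the arm is clear. I'm handing in.

```bash
python3 -c "
from cell import env
print(env.sign_off())"
```

```text
the job is handed in; nothing more can be done
None
```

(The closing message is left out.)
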